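# Unload the welded bracket from the hold-down fixture

### The job

Raise the hinged hold-down bar of the welding fixture as far as it goes, then slide the ribbed bracket out from beneath it, flat on the bed between its rails and with the bar still up, until it stands against the front stop. Then swing the bar gently all the way down again onto the empty bed and let go, leaving the other things on the bench alone.

Things in the scene. Friction and masses are not known exactly. Their poses are not given: they have to be found in the camera images.
- fixture: the welding fixture, grey-painted bed with dark steel rails, fixed to the bench; origin on the bench top, x along the bed from the front (near-robot) end to the hinge end, z up. Bed: x -210 to +190 mm, y -70 to +70, top at z 16. Side rails along x, 14 mm wide, inner faces at y -38 and +38, tops at z 32. A low back stop has its face at x 125. Hinge posts at x 134 to 170, up to z 100
- bar_hinge (a point): the hinge line of the hold-down bar, at fixture x 150, y 0, z 75 mm, parallel to fixture y
- bar (a joint): angle of the hold-down bar, rad: 0 lying level (down), 1.05 (60 degrees) fully raised at its limit, where it still leans over the bracket towards the front, its knob straight above the bracket's rib: at the limit there is no room for an upright gripper over the rib. The hinge is stiff (0.6 N m): the bar stays at any angle where it is left; lifting takes about 5 N at the knob, lowering 2 N or so
- bar_knob (a point): centre of the black grip at the bar's free end: a cylinder 28 mm in diameter, 34 mm long along fixture y, 180 mm from the hinge line and 75 mm (bar down) to 231 mm (up) above the bench. The dark steel bar behind it is 22 mm wide and 12 mm thick; a rubber-footed spindle 18 mm in diameter hangs 48 mm below the bar, 45 mm from the hinge, and meets the plate when down
- bracket: the loose bright steel bracket, about 0.65 kg: a plate 120 x 70 x 10 mm with an upright rib on it. Origin at the centre of the plate's underside, x along the fixture's within 2 degrees, z up. The rib is 12 mm thick across y, 45 mm long (x -35 to +10) and 28 mm high (z 10 to 38). It lies on the bed between the rails with 3 mm of play on each side, at first with its rear edge near the back stop
- bracket_rib (a point): grip point in the bracket's rib: bracket x -12.5, y 0, z 26 mm, 12 mm below the top of the rib, 16 mm above the plate
- bracket_front (a point): middle of the plate's front edge (the one towards the front stop), 5 mm above the bed; axes as the bracket
- stop_face (a point): middle of the face of the front stop that looks to the bracket, 5 mm above the bed; axes as the fixture. The stop is a fixed aluminium block lying across the bed near its front end, 14 mm thick, 14 mm high; it is bolted at a different place each time
- blank: bystander: a plain steel plate 120 x 70 x 10 mm, no rib, lying beside the fixture; origin at its underside
- can: bystander: aluminium can, 52 mm in diameter, 110 mm high, upright; origin at its underside
- tube: bystander: square steel tube offcut, 90 x 40 x 40 mm; origin at its underside
- clamp: bystander: dark steel C-clamp lying flat, about 175 x 100 x 25 mm; origin at its underside
- magnet: bystander: grey L-shaped welding magnet, 70 x 22 x 70 mm high; origin at its underside
- hammer: bystander: hammer 260 mm long, lying; origin at its underside
- brush: bystander: brush 240 mm long, lying; origin at its underside
Not all that is in view belongs to the job. What is shaped like the bracket but brown or pink is not meant.

How it is judged:
By the outcome, as a careful person would: the job done as asked, in the order asked, and still so for the second after the job is handed in, with the robot touching nothing.
It also fails if it takes over 69 s, if anything falls off the work surface, if the arm or the gripper's body presses on something with over 40 N, if the wrist force passes 120 N, or if a joint passes its speed limit or range.

### The arm

A 6-joint arm with a two-finger parallel gripper is mounted at the origin on the work surface. World frame = base frame: x ahead of the robot, y to its left, z up, the work surface at z = 0. Lengths are in m, angles in rad, forces in N, time in s.
With the tool pointing down it reaches from about 0.25 to 0.85 m from the base axis. Payload 12.5 kg.
Tool frame: the origin (TCP) lies at the very end of the fingers, on their centre line; the grasp point (between the pads) lies robot.tcp_to_grasp behind it (robot.tcp_to_grasp is the distance from the TCP to the grasp point, in m); y points along the fingers, x is the direction in which the jaws open and shut, and the axes are right-handed (so a half turn about y gives the same grasp; the last joint's range is limited). The gripper opens to 93 mm and grips with 3 to 60 N. Pads are 15 mm wide; open, the fingers measure 128 mm over their backs; the gripper's body (75 mm by 188 mm) begins 65 mm behind the grasp point.
Start: joints at [1.178, 0.351, 1.652, -0, 1.139, -0.085], TCP at [0.167, 0.524, 0.188] pointing down, gripper open.
Joint ranges: [-2.75, 2.75], [-0.79, 2.1], [0.01, 2.65], [-1.57, 4.71], [0.07, 3.14], [-2.87, 2.87]. Speed limits (rad/s): [2.22, 2.22, 2.79, 3.14, 3.14, 3.14].

### API

Orientations are given as a unit quaternion [w, x, y, z].
In Python, from plant import robot gives the robot as it stands.
- The arm moves only by the tool apply_moves, never from a script. Its argument "plan" is a list that holds one entry, the list of rows, each a list of 7 numbers: the turn, a rotation vector about the tool's x, y, z in degrees, then the shift along the tool's x, y, z in mm, then the closure, from 0 (fully open) to 1 (shut). A call has 1 to 12 rows; each row is the pose to reach, as a shift and turn from the pose measured when the call began, along the tool's axes at that moment; what a row does not reach only later rows make up. A row lasts 1/8 s, in which the tool goes at most 62.5 mm and 10.7 degrees, less where a joint would pass 70% of its speed; a pose out of reach is approached as far as the arm can. A call with a gripper value outside its range is refused whole. The fingers move at their own pace and stop on an object; "grip_force" is the grip in N (left out, the last holds). Time passes only in rows, so rows that repeat a pose let the fingers close. It gives the time, the measured TCP pose, the force and the opening at its end, in the units of the state.
- robot.get_obs(): the state, without advancing time (a new reading comes with each control period).
- robot.snapshot(name): name is "scene" or "top" or "wrist"; returns the picture (480x640x3 uint8, red, green, blue); there is no depth.
- robot.calibration(name): a dict with "fovy" (degrees; the focal length in pixels is half the picture's height over the tangent of half this angle, whatever the lens; pixels are square), "cx", "cy" (the principal point, pixels), "dist" ([k1, k2, p1, p2, k3] as OpenCV has them; the pictures are not rectified), "T" (4x4, takes a point from camera to world coordinates); the wrist camera has in their place "tool_from_camera" (4x4, takes a point from camera to tool coordinates, whose origin is the TCP and whose axes are the tool frame's). Camera axes: x right, y down, z forward; pixel columns grow to the right and rows downward; lengths in m; the calibration is good to about 2 mm. A picture is of the moment at which its call begins: read the wrist's pose just before it. calibration takes no time and is no camera call.
- robot.close_job(): hands the job in, once; it reports no verdict.
The state is a dict: "clock": time; "q": joint angles; "joint_vel": joint speeds; "tau": joint torques, N m; "eef_pos": TCP position; "tcp_rot": TCP orientation; "ft_force": force on the tool from outside, world axes, zero at the start; "torque": the same for the moment, N m; "gripper_width": finger opening in m.
Only numpy, scipy, OpenCV 4.12 (cv2) and the standard library are available. Lean on these libraries where they do the work, as an engineer would, in place of code of your own. Each camera call takes 0.05 s, during which the arm holds its last target. There are 200 camera calls.

## Working session

There is one attempt and no reset: what is moved stays moved. The work goes in short steps, Python scripts to look and compute and a tool call to move; the robot and the scene stay as the last step left them, time stands still between calls to the robot, and variables do not carry over. Pictures are saved under pics/ and viewed, about 8 in all and at most 12, crops included, and the job is handed in when it is done.

Besides the shell and the picture viewer there is one more tool, called after "Call:" by a JSON object that holds its "op" and its "data". apply_moves: Moves the arm, as the interface text tells. Its arguments: {"type":"object","properties":{"plan":{"type":"array","items":{"type":"array","items":{"type":"array","items":{"type":"number"}}}},"grip_force":{"type":"number"}},"required":["plan"]}

```bash
ls; mkdir -p pics
python3 - <<'E'
from plant import robot
import cv2,numpy as np
np.set_printoptions(precision=4,suppress=True)
o=robot.get_obs();print(o);print(robot.tcp_to_grasp)
for n in("scene","top","wrist"):
    print(n,robot.calibration(n))
    cv2.imwrite(f"pics/{n}0.png",robot.snapshot(n)[:,:,::-1])
E
```

```text
pics
{'clock': 0.0, 'q': array([ 1.1784,  0.3512,  1.6524, -0.    ,  1.1391, -0.0846]), 'joint_vel': array([-0.001 ,  0.0021,  0.0004, -0.0014,  0.0014,  0.0004]), 'tau': array([ -0.001 , -49.7305, -28.5267,   0.0699,   0.0255,  -0.0001]), 'eef_pos': array([0.1665, 0.5238, 0.1871]), 'tcp_rot': array([-0.5705,  0.571 ,  0.4171, -0.4178]), 'ft_force': array([ 0.4382,  0.2865, -0.4161]), 'torque': array([ 0.0199, -0.0196,  0.0228]), 'gripper_width': 0.09317034225813384}
0.0188
scene {'fovy': 50.94720548851112, 'cx': 319.84529505941197, 'cy': 235.36060357174284, 'dist': array([-0.1125,  0.    ,  0.    ,  0.    ,  0.    ]), 'T': array([[-0.1304,  0.8459, -0.5172,  1.2142],
       [ 0.9915,  0.1115, -0.0675,  0.0826],
       [ 0.0005, -0.5216, -0.8532,  1.138 ],
       [ 0.    ,  0.    ,  0.    ,  1.    ]])}
top {'fovy': 51.83280998600786, 'cx': 318.5730321567747, 'cy': 239.43310699486412, 'dist': array([0.0087, 0.    , 0.    , 0.    , 0.    ]), 'T': array([[-0.011 , -0.9933,  0.1151,  0.4308],
       [-0.9999,  0.011 , -0.0008, -0.0068],
       [-0.0005, -0.1151, -0.9934,  1.5069],
       [ 0.    ,  0.    ,  0.    ,  1.    ]])}
wrist {'fovy': 60.36099009492142, 'cx': 316.06795554248134, 'cy': 244.8611432275818, 'dist': array([-0.0814,  0.    ,  0.    ,  0.    ,  0.    ]), 'tool_from_camera': array([[ 1.    ,  0.0004, -0.0021, -0.0005],
       [ 0.0021, -0.2942,  0.9557, -0.1976],
       [-0.0002, -0.9557, -0.2942,  0.0831],
       [ 0.    ,  0.    ,  0.    ,  1.    ]])}
```

View pics/top0.png

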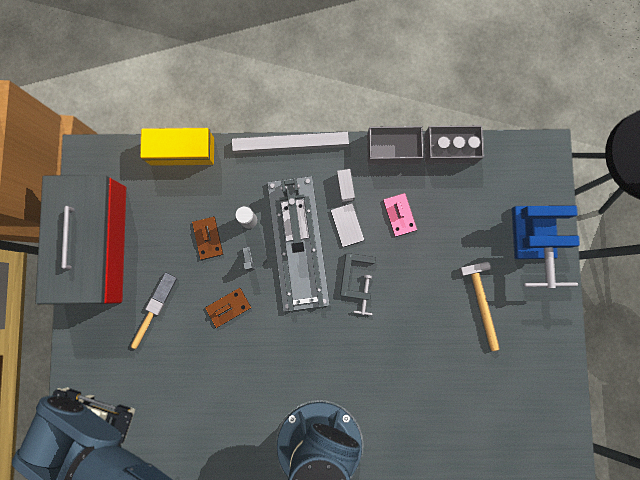

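View pics/scene0.png

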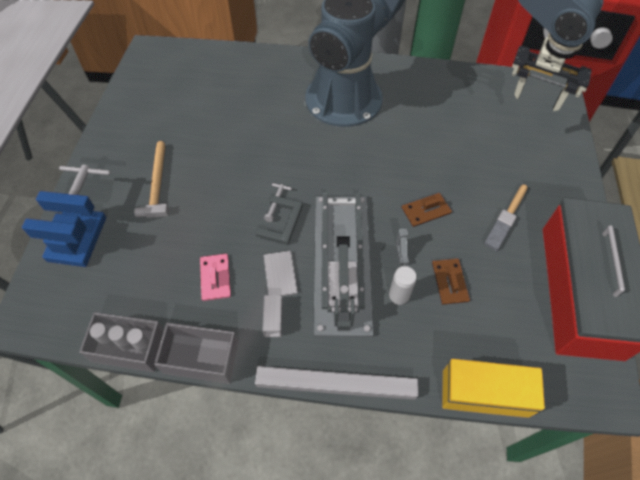

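The top picture shows the fixture at (270–327, 178–313), its hinge end at the top, the knob at about (297,246) and the front stop at about (305,300). The bright ribbed bracket sits under the bar at about (295,215). The brown look-alikes at (207,238) and (228,308), the pink one at (400,215) and the plain blank at (347,226) are not meant. I'll enlarge to confirm.

```bash
cat > h.py <<'E'
import cv2,numpy as np
from plant import robot
from scipy.spatial.transform import Rotation as R
np.set_printoptions(precision=4,suppress=True)
def cam(n,o=None):
    c=robot.calibration(n);f=240/np.tan(np.radians(c["fovy"]/2))
    K=np.array([[f,0,c["cx"]],[0,f,c["cy"]],[0,0,1]])
    T=c.get("T")
    if T is None:
        W=np.eye(4);W[:3,:3]=rot(o);W[:3,3]=o["eef_pos"];T=W@c["tool_from_camera"]
    return K,c["dist"],T
def rot(o): return R.from_quat(o["tcp_rot"],scalar_first=True).as_matrix()
def ray(px,z,C):
    K,d,T=C;p=cv2.undistortPoints(np.array(px,float).reshape(-1,1,2),K,d)[:,0]
    v=np.c_[p,np.ones(len(p))]@T[:3,:3].T
    return T[:3,3]+v*((z-T[2,3])/v[:,2])[:,None]
def proj(P,C):
    K,d,T=C;M=np.linalg.inv(T)
    return cv2.projectPoints(np.array(P,float).reshape(-1,1,3),cv2.Rodrigues(M[:3,:3])[0],M[:3,3],K,d)[0][:,0]
def fix(P,org,yaw):  # fixture->world
    return np.array(P,float)@R.from_euler('z',yaw).as_matrix().T+np.array([org[0],org[1],0])
E
python3 - <<'E'
import cv2
t=cv2.imread("pics/top0.png")[170:320,240:350]
s=cv2.imread("pics/scene0.png")[185:345,300:400]
a=cv2.resize(t,None,fx=4,fy=4,interpolation=cv2.INTER_CUBIC)
b=cv2.resize(s,(int(100*3.57),600)[0:1]+(600,),interpolation=cv2.INTER_CUBIC) if 0 else cv2.resize(s,(350,600*560//600),interpolation=cv2.INTER_CUBIC)
b=cv2.copyMakeBorder(b,0,600-b.shape[0],0,0,cv2.BORDER_CONSTANT)
cv2.imwrite("pics/crop0.png",cv2.hconcat([a,b]))
E
```

```text
(no output)
```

View pics/crop0.png

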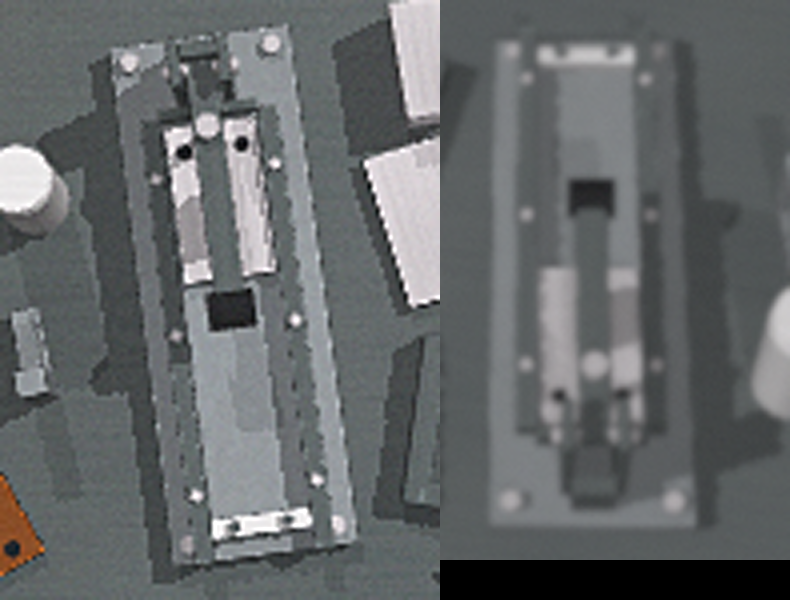

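The crop shows the bright ribbed bracket plate on both sides of the lowered bar, with its front edge at crop (187–272, 277). The knob is at crop (232,309), and the white stop at (212–310, 508–535), so this is the bracket meant.

Run:
```python
from h import *
C=cam("top")
px=lambda l:np.array(l)/4+[240-.4,170-.4]
b=ray(px([[173,567],[355,543],[288,27],[112,47]]),.016,C);print(b)
m=[(b[0]+b[1])/2,(b[2]+b[3])/2];d=m[1]-m[0];yaw=np.arctan2(d[1],d[0])
print(np.linalg.norm(d[:2]),np.linalg.norm(b[0]-b[1]))
# vertical-bed: origin at 210 from front
mid=(m[0]+m[1])/2;org=mid[:2]+ .010*np.array([np.cos(yaw),np.sin(yaw)])
print("org",org,"yaw",np.degrees(yaw))
Ri=R.from_euler('z',-yaw).as_matrix()
inv=lambda P:(P-np.r_[org,0])@Ri.T
print("knob",ray(px([[232,309]]),.082,C),inv(ray(px([[232,309]]),.082,C)))
print("stop",inv(ray(px([[213,520],[310,508]]),.030,C)))
print("front",inv(ray(px([[187,284],[272,270]]),.026,C)))
print("knob bar pred scene",proj(fix([[-.03,0,.075],[-.21,-.07,.016],[-.21,.07,.016],[.19,.07,.016],[.19,-.07,.016]],org,yaw),cam("scene")))
o=robot.get_obs();print(rot(o))
```

```text
[[ 0.3884  0.1011  0.016 ]
 [ 0.4046 -0.035   0.016 ]
 [ 0.7996  0.0114  0.016 ]
 [ 0.7853  0.147   0.016 ]]
0.39861798476492283 0.13714032397482007
org [0.6044 0.0573] yaw 6.650412019889632
knob [[0.5749 0.0531 0.082 ]] [[-0.0298 -0.0007  0.082 ]]
stop [[-0.1787  0.034   0.03  ]
 [-0.1791 -0.0385  0.03  ]]
front [[-0.0008  0.0323  0.026 ]
 [ 0.0016 -0.0326  0.026 ]]
knob bar pred scene [[341.882  239.5054]
 [315.0678 194.0979]
 [365.9576 194.7576]
 [371.4336 333.2546]
 [311.7344 332.5273]]
[[ 0.3029 -0.0003 -0.953 ]
 [ 0.953  -0.0008  0.3029]
 [-0.0008 -1.      0.0001]]
```

```bash
cat >> h.py <<'E'
ORG=np.array([.6044,.0573]);YAW=np.radians(6.65)
def toF(P): return (np.atleast_2d(P)-np.r_[ORG,0])@R.from_euler('z',YAW).as_matrix()
def tgt(fp,tilt=0): # grasp-point goal in fixture mm; tilt deg: tool leans so it points to +x
    t=np.radians(tilt)
    y=np.array([np.sin(t),0,-np.cos(t)]);x=np.array([0,1.,0]);z=np.cross(x,y)
    Rf=R.from_euler('z',YAW).as_matrix();M=Rf@np.c_[x,y,z]
    return fix(np.array([fp])/1000,ORG,YAW)[0]+M[:,1]*robot.tcp_to_grasp,M
def delta(fp,tilt=0):
    o=robot.get_obs();p,M=tgt(fp,tilt);A=rot(o)
    print("turn",np.degrees(R.from_matrix(A.T@M).as_rotvec()).round(1),"shift",((A.T@(p-o["eef_pos"]))*1000).round(1),"tcp",p)
def where():
    o=robot.get_obs();A=rot(o);g=o["eef_pos"]-A[:,1]*robot.tcp_to_grasp
    print("t",o["clock"],"grasp F mm",toF(g)*1000,"F",o["ft_force"],"w",o["gripper_width"])
E
python3 -c "
from h import *
delta([-30,0,230])
"
```

```text
turn [ -0.  -24.3  -0. ] shift [-324.4  -23.7 -531.3] tcp [0.5746 0.0538 0.2112]
```

Call:
{"op": "apply_moves", "data": {"plan": [[[0,-24.3,0,-324,-24,-531,0],[0,-24.3,0,-324,-24,-531,0],[0,-24.3,0,-324,-24,-531,0],[0,-24.3,0,-324,-24,-531,0],[0,-24.3,0,-324,-24,-531,0],[0,-24.3,0,-324,-24,-531,0],[0,-24.3,0,-324,-24,-531,0],[0,-24.3,0,-324,-24,-531,0],[0,-24.3,0,-324,-24,-531,0],[0,-24.3,0,-324,-24,-531,0],[0,-24.3,0,-324,-24,-531,0],[0,-24.3,0,-324,-24,-531,0]]], "grip_force": 25}}

```text
clock: 1.65
eef_pos: [0.5741, 0.0543, 0.211]
tcp_rot: [0.471, -0.47, -0.528, 0.529]
ft_force: [-0.3, -0.3, -0.5]
gripper_width: 0.0931
```

Run:
```python
from h import *
where();delta([-30,0,230]);o=robot.get_obs();im=robot.snapshot("wrist")[:,:,::-1].copy()
C=cam("wrist",o)
P=[[-30,17,75],[-30,-17,75],[-179,38,30],[-179,-38,30],[-210,70,16],[-210,-70,16],[0,35,26],[0,-35,26]]
for p in proj(fix(np.array(P)/1000,ORG,YAW),C):
    cv2.drawMarker(im,tuple(int(v) for v in p),(0,0,255),0,8)
cv2.imwrite("pics/w1.png",im)
```

```text
t 1.65 grasp F mm [[-30.459    0.4942 229.8084]] F [-0.2558 -0.275  -0.547 ] w 0.09307824606828369
turn [-0.1 -0.  -0. ] shift [-0.5 -0.2 -0.5] tcp [0.5746 0.0538 0.2112]
```

View pics/w1.png

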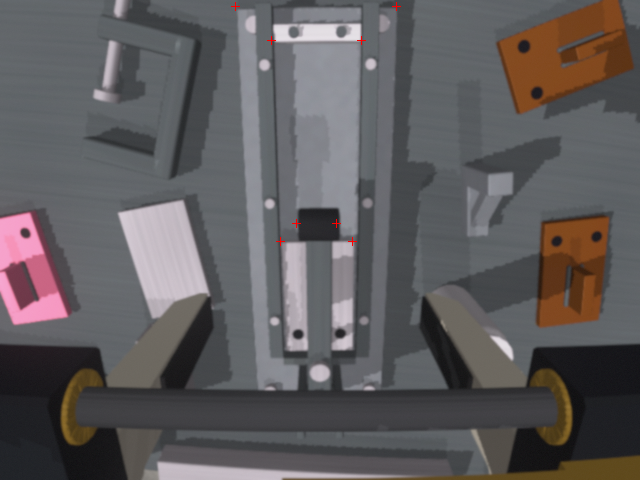

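The overlay shows the predicted knob (297–336, 223), stop face (271–361, 41) and bracket front edge (281–352, 241) within 2–3 px of the picture, so the pose holds. Next I check the bystanders and go down to the knob.

Run:
```python
from h import *
C=cam("top")
print("can",toF(ray([[246,214]],.11,C))*1000)
o=robot.get_obs();W=cam("wrist",o)
print("magnet top z70",toF(ray([[490,174],[512,174],[512,195],[490,195]],.07,W))*1000)
print("magnet base",toF(ray([[468,235],[488,235]],.0,W))*1000)
print("knob",toF(ray([[299,210],[340,210]],.085,W))*1000)
delta([-30,1,75])
```

```text
can [[ 79.8194 133.4737 110.    ]]
magnet top z70 [[-71.7388 144.4957  70.    ]
 [-71.9993 163.3799  70.    ]
 [-54.3328 165.666   70.    ]
 [-54.1407 146.5128  70.    ]]
magnet base [[  0.353  158.138    0.    ]
 [  0.3012 179.498    0.    ]]
knob [[-43.9555 -13.3128  85.    ]
 [-43.9811  19.5104  85.    ]]
turn [-0.1  0.  -0. ] shift [ -0.1 155.   -0.9] tcp [0.5745 0.0548 0.0562]
```

Call:
{"op": "apply_moves", "data": {"plan": [[[0,0,0,1.5,60,-1,0],[0,0,0,1.5,110,-1,0],[0,0,0,1.5,145,-1,0],[0,0,0,1.5,155,-1,0],[0,0,0,1.5,155,-1,0.3],[0,0,0,1.5,155,-1,0.5],[0,0,0,1.5,155,-1,1],[0,0,0,1.5,155,-1,1],[0,0,0,1.5,155,-1,1],[0,0,0,1.5,155,-1,1]]], "grip_force": 30}}

```text
clock: 2.95
eef_pos: [0.5744, 0.0564, 0.0562]
tcp_rot: [0.47, -0.47, -0.528, 0.529]
ft_force: [0.5, 1.3, -0.6]
gripper_width: 0.0379
```

Run:
```python
from h import *
where()
for a in range(5,66,5):
    t=np.radians(a);print(a,"up",round(180*np.sin(t)),"z",round(-180*(1-np.cos(t))))
```

```text
t 2.95 grasp F mm [[-29.8997   2.591   75.0374]] F [ 0.5063  1.3209 -0.5814] w 0.03789224406286839
5 up 16 z -1
10 up 31 z -3
15 up 47 z -6
20 up 62 z -11
25 up 76 z -17
30 up 90 z -24
35 up 103 z -33
40 up 116 z -42
45 up 127 z -53
50 up 138 z -64
55 up 147 z -77
60 up 156 z -90
65 up 163 z -104
```

Call:
{"op": "apply_moves", "data": {"plan": [[[0,0,0,0,0,0,1],[0,0,0,0,0,0,1],[0,0,0,0,0,0,1],[0,0,0,0,-8,0,1],[0,0,0,0,-16,-1,1],[0,0,0,0,-31,-3,1],[0,0,0,0,-47,-6,1],[0,0,0,0,-62,-11,1],[0,0,0,0,-76,-17,1],[0,0,0,0,-90,-24,1],[0,0,0,0,-90,-24,1]]]}}

```text
clock: 4.32
eef_pos: [0.5992, 0.0593, 0.1473]
tcp_rot: [-0.47, 0.47, 0.528, -0.528]
ft_force: [0.3, -0.5, 1.5]
gripper_width: 0.0004
```

```bash
python3 -c "
from h import *
where()"
```

```text
t 4.325 grasp F mm [[ -4.974    2.6455 166.0553]] F [ 0.3043 -0.4758  1.4724] w 0.00038751660818695443
```

```bash
python3 -c "
from h import *
a=robot.snapshot('wrist')[:,:,::-1];b=robot.snapshot('scene')[150:350,270:430,::-1]
b=cv2.resize(b,(384,480),interpolation=cv2.INTER_CUBIC)
cv2.imwrite('pics/w2.png',cv2.hconcat([a[:,110:526].copy(),b]))"
```

```text
(no output)
```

View pics/w2.png

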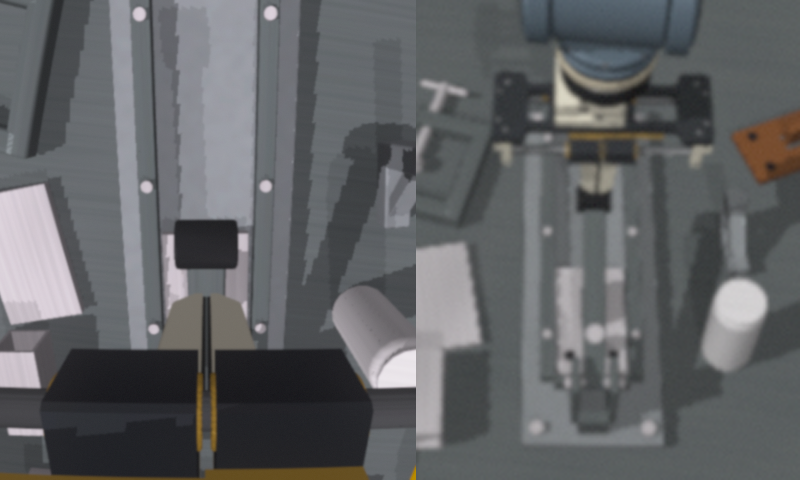

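```bash
python3 -c "
from h import *
C=cam('wrist',robot.get_obs());S=cam('scene')
for a in (0,2,5,8,12,20,30):
    t=np.radians(a);k=np.array([.150-.18*np.cos(t),0,.075+.18*np.sin(t)])
    P=fix([k+[0,.017,0],k-[0,.017,0],k],ORG,YAW);print(a,proj(P,C).round(0).tolist(),proj(P,S)[2])
g=cv2.cvtColor(cv2.imread('pics/w2.png'),cv2.COLOR_BGR2GRAY)
print(g[205:290:3,207],g[245,165:250:3])
"
```

```text
0 [[339.0, 212.0], [288.0, 212.0], [313.0, 212.0]] [341.8882 239.5019]
2 [[339.0, 214.0], [287.0, 214.0], [313.0, 214.0]] [341.9857 238.2213]
5 [[340.0, 219.0], [286.0, 219.0], [313.0, 219.0]] [342.1347 236.427 ]
8 [[341.0, 224.0], [285.0, 224.0], [313.0, 224.0]] [342.2867 234.7907]
12 [[342.0, 233.0], [283.0, 233.0], [313.0, 233.0]] [342.4937 232.8671]
20 [[344.0, 257.0], [280.0, 257.0], [312.0, 257.0]] [342.9195 229.9665]
30 [[347.0, 303.0], [276.0, 303.0], [312.0, 303.0]] [343.4659 228.2799]
[155 153 149 147 139  61  34  36  34  37  37  40  41  41  43  42  43  44
  44  42  40  60 109 109 110 109 110 110 111] [156 203 201 106  42  44  42  42  41  42  42  42  43  41  42  43  42  42
  40  41  39  41  40  41  88 196 196 189 117]
```

The bar stopped at about 15° (knob row 244 in the wrist picture); the grip slipped part way. I'll regrasp with full force and lift slower.

Call:
{"op": "apply_moves", "data": {"plan": [[[0,0,0,0,-10,19,0.2],[0,0,0,0,-10,19,0.2],[0,0,0,0,-10,19,0.2],[0,0,0,0,-10,19,0.2],[0,0,0,0,-10,19,0.2],[0,0,0,0,-10,19,0.2],[0,0,0,0,-10,19,0.2],[0,0,0,0,-10,19,0.2]]], "grip_force": 60}}

```text
clock: 5.42
eef_pos: [0.5791, 0.057, 0.1558]
tcp_rot: [0.47, -0.47, -0.528, 0.529]
ft_force: [0.2, 0.7, 0.0]
gripper_width: 0.0731
```

Call:
{"op": "apply_moves", "data": {"plan": [[[0,0,0,0,30,0,0.2],[0,0,0,0,57,0,0.2],[0,0,0,0,57,0,0.4],[0,0,0,0,57,0,1],[0,0,0,0,57,0,1],[0,0,0,0,57,0,1],[0,0,0,0,57,0,1],[0,0,0,0,57,0,1],[0,0,0,0,57,0,1],[0,0,0,0,57,0,1],[0,0,0,0,57,0,1]]]}}

```text
clock: 6.8
eef_pos: [0.5791, 0.0568, 0.0989]
tcp_rot: [0.47, -0.47, -0.528, 0.529]
ft_force: [0.0, -3.6, 1.7]
gripper_width: 0.0332
```

```bash
python3 -c "
from h import *
where()"
```

```text
t 6.8 grasp F mm [[-25.1441   2.4899 117.6625]] F [ 0.0329 -3.5669  1.7479] w 0.033170029561729986
```

Call:
{"op": "apply_moves", "data": {"plan": [[[0,0,0,0,-4,-1,1],[0,0,0,0,-7.5,-2,1],[0,0,0,0,-15,-5,1],[0,0,0,0,-22,-7.6,1],[0,0,0,0,-29.5,-10.7,1],[0,0,0,0,-36.5,-14.2,1],[0,0,0,0,-43.4,-18,1],[0,0,0,0,-43.4,-18,1]]]}}

```text
clock: 7.8
eef_pos: [0.598, 0.0592, 0.142]
tcp_rot: [0.47, -0.47, -0.528, 0.528]
ft_force: [8.6, -0.9, -6.2]
gripper_width: 0.0331
```

```bash
python3 -c "
from h import *
where()"
```

```text
t 7.8 grasp F mm [[ -6.1217   2.6145 160.7629]] F [ 8.5882 -0.9294 -6.1911] w 0.03313073432211535
```

Call:
{"op": "apply_moves", "data": {"plan": [[[0,0,0,0,-5,-3.5,1],[0,0,0,0,-11.2,-7,1],[0,0,0,0,-16,-10.5,1],[0,0,0,0,-21.4,-14.2,1],[0,0,0,0,-26.3,-18,1],[0,0,0,0,-31,-22,1],[0,0,0,0,-35.6,-26,1],[0,0,0,0,-40.1,-30.4,1],[0,0,0,0,-44.4,-35,1],[0,0,0,0,-48.5,-39.5,1],[0,0,0,0,-52.5,-44.4,1],[0,0,0,0,-52.5,-44.4,1]]]}}

```text
clock: 9.3
eef_pos: [0.6423, 0.0647, 0.1929]
tcp_rot: [0.47, -0.47, -0.528, 0.529]
ft_force: [7.8, -1.5, -15.8]
gripper_width: 0.0328
```

```bash
python3 -c "
from h import *
where()"
```

```text
t 9.3 grasp F mm [[ 38.5183   2.9293 211.7234]] F [  7.8231  -1.4631 -15.7798] w 0.032822404423655124
```

Call:
{"op": "apply_moves", "data": {"plan": [[[0,0,0,0,-1,-3,1],[0,0,0,0,-2.7,-6.5,1],[0,0,0,0,-4.7,-10.5,1],[0,0,0,0,-6.7,-14.8,1],[0,0,0,0,-8.5,-17.5,1],[0,0,0,0,-8.5,-17.5,1]]]}}

```text
clock: 10.05
eef_pos: [0.6587, 0.0667, 0.2024]
tcp_rot: [0.471, -0.469, -0.527, 0.529]
ft_force: [-6.5, -3.3, 3.4]
gripper_width: 0.0325
```

```bash
python3 -c "
from h import *
where()"
```

```text
t 10.05 grasp F mm [[ 55.1261   3.0467 221.1849]] F [-6.532  -3.2823  3.4095] w 0.03246381977147557
```

Call:
{"op": "apply_moves", "data": {"plan": [[[0,0,0,0,-2.2,-2.5,1],[0,0,0,0,-3.8,-4.7,1],[0,0,0,0,-5.4,-7.4,1],[0,0,0,0,-5.4,-7.4,1]]]}}

```text
clock: 10.55
eef_pos: [0.6663, 0.0676, 0.2072]
tcp_rot: [0.471, -0.469, -0.527, 0.529]
ft_force: [4.2, -2.4, -17.4]
gripper_width: 0.0328
```

```bash
python3 -c "
from h import *
where()"
```

```text
t 10.55 grasp F mm [[ 62.7954   3.0985 225.9697]] F [  4.1944  -2.3588 -17.3694] w 0.032776878405027424
```

Call:
{"op": "apply_moves", "data": {"plan": [[[0,0,0,0,-0.5,-2.5,1],[0,0,0,0,-1.5,-5,1],[0,0,0,0,-1.5,-5,1]]]}}

```text
clock: 10.92
eef_pos: [0.6684, 0.0679, 0.2081]
tcp_rot: [0.473, -0.467, -0.525, 0.531]
ft_force: [-16.0, -5.0, -8.2]
gripper_width: 0.0326
```

```bash
python3 -c "
from h import *
where()"
```

```text
t 10.925 grasp F mm [[ 65.0528   3.1371 226.9132]] F [-16.0362  -5.004   -8.1623] w 0.0325505091915723
```

Call:
{"op": "apply_moves", "data": {"plan": [[[0,0,0,0,1.5,4,0.4],[0,0,0,0,1.5,4,0.2],[0,0,0,0,1.5,4,0],[0,0,0,0,1.5,4,0],[0,0,0,0,1.5,4,0],[0,0,0,0,-25,4,0],[0,0,0,0,-60,4,0],[0,0,0,0,-60,60,0],[0,0,0,0,-60,120,0],[0,0,0,0,-60,170,0],[0,0,0,0,-60,170,0.6],[0,0,0,0,-60,170,0.6]]]}}

```text
clock: 12.42
eef_pos: [0.5012, 0.0482, 0.2706]
tcp_rot: [0.473, -0.467, -0.526, 0.531]
ft_force: [0.6, -0.5, 0.6]
gripper_width: 0.0777
```

```bash
python3 -c "
from h import *
where();delta([-60,1,130],45)
o=robot.get_obs();C=cam('wrist',o);im=robot.snapshot('wrist')[:,:,::-1].copy()
for a in (0,57,60,63):
    t=np.radians(a);k=np.array([.150-.18*np.cos(t),.002,.075+.18*np.sin(t)])
    print(a,proj(fix([k+[0,.017,0],k-[0,.017,0]],ORG,YAW),C).round(0).tolist())
b=robot.snapshot('scene')[150:350,270:430,::-1]
b=cv2.resize(b,(384,480),interpolation=cv2.INTER_CUBIC)
cv2.imwrite('pics/w3.png',cv2.hconcat([im[:,110:526].copy(),b]))"
```

```text
t 12.425 grasp F mm [[-103.4052    2.8865  289.4391]] F [ 0.5947 -0.4677  0.555 ] w 0.07772334706302544
turn [-45.6   0.    0. ] shift [ -2.  153.3 -58.5] tcp [0.5579 0.0529 0.1167]
0 [[333.0, 281.0], [299.0, 281.0]]
57 [[338.0, 457.0], [293.0, 457.0]]
60 [[339.0, 471.0], [293.0, 471.0]]
63 [[339.0, 484.0], [293.0, 484.0]]
```

View pics/w3.png

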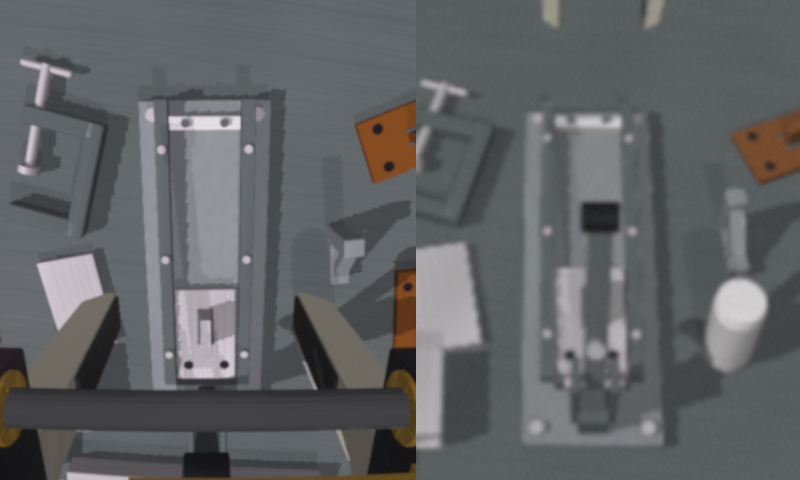

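Left, from the wrist: the bar is up and the bracket is uncovered. Its plate front edge is at crop (177–236, 290), the rib is at about (205, 310–345), and the knob is at (207,465), matching 60°. Right: the knob is at scene (347,240).

Run:
```python
from h import *
C=cam('wrist',robot.get_obs())
im=cv2.imread('pics/w3.png')
print("plate",toF(ray([[286,290],[346,290],[286,378],[349,378]],.026,C))*1000)
g=cv2.cvtColor(im,cv2.COLOR_BGR2GRAY)
for r in (303,307,311,315,325,335,342): print(r,g[r,192:220])
t=np.radians(60);k=np.array([.150-.18*np.cos(t),.002,.075+.18*np.sin(t)])
print(proj(fix([k],ORG,YAW),cam('scene')))
```

```text
plate [[  0.2333 -32.613   26.    ]
 [  0.1768  36.7951  26.    ]
 [118.9579 -35.2855  26.    ]
 [118.8957  43.3196  26.    ]]
303 [170 172 173 172 171 170 170 170 169 169 169 172 172 171 171 171 172 178
 184 189 192 191 190 187 184 174 166 163]
307 [170 172 173 172 170 168 165 162 160 160 160 162 162 161 162 159 152 140
 129 126 133 138 139 138 139 138 138 139]
311 [171 172 173 169 155 131 108  93  88  89  91  91  91  93  93  93  92  89
  82  79  88 111 130 137 137 139 138 140]
315 [171 173 173 171 163 142 117 102  96  92  90  90  91  91  90  90  91  89
  84  80  89 111 131 137 139 139 140 140]
325 [171 173 174 172 164 147 126 127 148 168 177 177 178 179 180 187 190 182
 152 107  88 101 123 135 139 139 141 141]
335 [171 174 176 174 169 153 129 120 141 165 175 177 178 179 178 175 177 175
 153 110  84  92 107 118 124 134 141 144]
342 [173 174 176 175 169 152 129 124 148 172 176 175 176 176 176 177 183 182
 159 116  90 102 131 152 166 179 192 198]
[[345.9914 238.068 ]]
```

Run:
```python
from h import *
C=cam('wrist',robot.get_obs())
print("rib",toF(ray([[314.7,322],[314.7,345]],.054,C))*1000)
delta([-40,1.5,115],50)
```

```text
rib [[26.9168  0.6855 54.    ]
 [55.871   0.6697 54.    ]]
turn [-50.7   0.    0.1] shift [ -1.6 166.2 -79.8] tcp [0.5788 0.0558 0.1029]
```

Call:
{"op": "apply_moves", "data": {"plan": [[[-10,0,0,0,20,0,0.7],[-20,0,0,-1,60,-20,0.7],[-30,0,0,-1.6,100,-40,0.7],[-40,0,0,-1.6,140,-60,0.7],[-50.7,0,0,-1.6,166,-80,0.7],[-50.7,0,0,-1.6,166,-80,0.7],[-50.7,0,0,-1.6,166,-80,0.7],[-50.7,0,0,-1.6,166,-80,0.7]]]}}

```text
clock: 13.52
eef_pos: [0.5909, 0.067, 0.1736]
tcp_rot: [-0.262, 0.616, 0.682, -0.294]
ft_force: [1.2, -0.4, 0.6]
gripper_width: 0.0281
```

Run:
```python
from h import *
where();print(robot.get_obs()["q"]);delta([42,1,48],50)
C=cam('wrist',robot.get_obs());im=robot.snapshot('wrist')[:,:,::-1].copy()
for p in proj(fix(np.array([[25,1,54],[70,1,54],[0,37,26],[0,-33,26]])/1000,ORG,YAW),C): cv2.drawMarker(im,tuple(int(v) for v in p),(0,0,255),0,8)
cv2.imwrite('pics/w4.png',im)
```

```text
t 13.525 grasp F mm [[-25.2156  11.4124 187.2378]] F [ 1.1902 -0.3608  0.6095] w 0.028085026761338984
[-0.0008  0.2043  2.1535  1.2162  0.0725 -2.8656]
turn [-6.4 -0.3 -0.7] shift [ -8.6 147.2  45.2] tcp [0.6603 0.0648 0.0359]
```

View pics/w4.png

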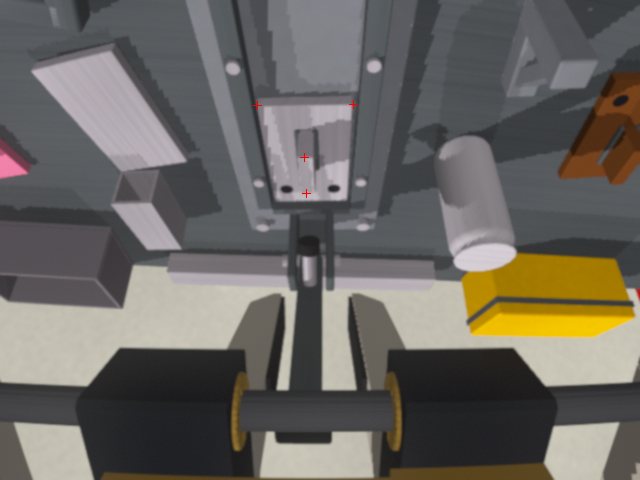

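The wrist picture shows the rib at (305,130–195) where predicted, but the arm stopped short: joints 5 and 6 are at their limits (q5 0.0725, q6 −2.866), close to the wrist singularity. I'll estimate which tilts the wrist can hold over the whole slide.

Run:
```python
from h import *
from scipy.optimize import fsolve
L1,L2,d,h=.53,.404,.289,.147
print("links",L1,L2,d,h)
for th in (0,10,15,20,25,30,35,45,60,70):
  out=[]
  for gx,gz in ((-40,115),(40,48),(-139,48)):
    p,_=tgt([gx,1,gz],th);t=np.radians(th)
    r=np.hypot(*p[:2])-d*np.sin(t);z=p[2]+d*np.cos(t)-h
    D=np.hypot(r,z);c3=(D*D-L1**2-L2**2)/(2*L1*L2)
    q3=np.arccos(np.clip(c3,-1,1));q2=np.arctan2(r,z)-np.arctan2(L2*np.sin(q3),L1+L2*np.cos(q3))
    out.append([round(q2,2),round(q3,2),round(np.pi-t-q2-q3,2)])
  print(th,out)
```

```text
links 0.53 0.404 0.289 0.147
0 [[np.float64(0.47), np.float64(1.73), np.float64(0.95)], [np.float64(0.66), np.float64(1.56), np.float64(0.92)], [np.float64(0.41), np.float64(2.05), np.float64(0.68)]]
10 [[np.float64(0.4), np.float64(1.85), np.float64(0.72)], [np.float64(0.6), np.float64(1.7), np.float64(0.66)], [np.float64(0.36), np.float64(2.16), np.float64(0.44)]]
15 [[np.float64(0.37), np.float64(1.91), np.float64(0.59)], [np.float64(0.58), np.float64(1.77), np.float64(0.53)], [np.float64(0.34), np.float64(2.22), np.float64(0.32)]]
20 [[np.float64(0.35), np.float64(1.98), np.float64(0.47)], [np.float64(0.55), np.float64(1.84), np.float64(0.4)], [np.float64(0.33), np.float64(2.28), np.float64(0.19)]]
25 [[np.float64(0.33), np.float64(2.04), np.float64(0.34)], [np.float64(0.54), np.float64(1.9), np.float64(0.26)], [np.float64(0.32), np.float64(2.34), np.float64(0.05)]]
30 [[np.float64(0.31), np.float64(2.1), np.float64(0.2)], [np.float64(0.53), np.float64(1.96), np.float64(0.12)], [np.float64(0.32), np.float64(2.4), np.float64(-0.1)]]
35 [[np.float64(0.31), np.float64(2.16), np.float64(0.06)], [np.float64(0.53), np.float64(2.02), np.float64(-0.02)], [np.float64(0.33), np.float64(2.45), np.float64(-0.26)]]
45 [[np.float64(0.32), np.float64(2.28), np.float64(-0.24)], [np.float64(0.55), np.float64(2.13), np.float64(-0.32)], [np.float64(0.39), np.float64(2.56), np.float64(-0.6)]]
60 [[np.float64(0.4), np.float64(2.42), np.float64(-0.73)], [np.float64(0.63), np.float64(2.26), np.float64(-0.8)], [np.float64(0.61), np.float64(2.7), np.float64(-1.22)]]
70 [[np.float64(0.52), np.float64(2.5), np.float64(-1.09)], [np.float64(0.73), np.float64(2.31), np.float64(-1.12)], [np.float64(0.83), np.float64(2.76), np.float64(-1.68)]]
```

Tilts over about 25° cross the singularity. A tilt of 18° stays clear of it over the whole slide, and the gripper's body still clears the raised knob by about 25 mm. I'll back out to that.

Run:
```python
from h import *
delta([-60,1,150],18)
```

```text
turn [25.7 -0.1 -0.8] shift [-9.5  1.6 59.9] tcp [0.5505 0.052  0.1321]
```

Call:
{"op": "apply_moves", "data": {"plan": [[[10,0,-0.3,-4,0,30,0.7],[20,0,-0.6,-8,1,50,0.7],[25.7,0,-0.8,-9.5,1.6,60,0.7],[25.7,0,-0.8,-9.5,1.6,60,0.7],[25.7,0,-0.8,-9.5,1.6,60,0.7],[25.7,0,-0.8,-9.5,1.6,60,0.7],[25.7,0,-0.8,-9.5,1.6,60,0.7]]], "grip_force": 25}}

```text
clock: 14.45
eef_pos: [0.5504, 0.0516, 0.1318]
tcp_rot: [-0.39, 0.538, 0.604, -0.439]
ft_force: [0.1, -1.1, -0.6]
gripper_width: 0.0281
```

Run:
```python
from h import *
where();print(robot.get_obs()["q"]);delta([35,1,49],18)
```

```text
t 14.45 grasp F mm [[-60.1614   0.5607 149.6802]] F [ 0.0738 -1.1268 -0.5571] w 0.02812972138262461
[-0.0128  0.2809  1.9534  0.0697  0.5961 -1.752 ]
turn [ 0.   0.1 -0. ] shift [  0.5 125.2 -59.3] tcp [0.6448 0.063  0.0311]
```

Call:
{"op": "apply_moves", "data": {"plan": [[[0,0,0,0.5,50,-24,0.7],[0,0,0,0.5,90,-42,0.7],[0,0,0,0.5,110,-52,0.7],[0,0,0,0.5,120,-57,0.7],[0,0,0,0.5,125,-59,0.7],[0,0,0,0.5,125,-59,0.7]]]}}

```text
clock: 15.2
eef_pos: [0.6443, 0.0629, 0.0316]
tcp_rot: [-0.39, 0.538, 0.605, -0.439]
ft_force: [-0.4, 0.4, 0.4]
gripper_width: 0.028
```

Run:
```python
from h import *
where();delta([35,1,49],18)
```

```text
t 15.2 grasp F mm [[34.4775  0.9568 49.4558]] F [-0.4343  0.3609  0.422 ] w 0.028041490667203413
turn [ 0.1  0.1 -0. ] shift [ 0.1  0.6 -0.3] tcp [0.6448 0.063  0.0311]
```

No contact. Close on the rib.

Call:
{"op": "apply_moves", "data": {"plan": [[[0,0,0,0,0.5,0,0.8],[0,0,0,0,0.5,0,1],[0,0,0,0,0.5,0,1],[0,0,0,0,0.5,0,1],[0,0,0,0,0.5,0,1]]], "grip_force": 30}}

```text
clock: 15.82
eef_pos: [0.6445, 0.0629, 0.0311]
tcp_rot: [-0.39, 0.538, 0.605, -0.439]
ft_force: [0.9, -0.0, 0.4]
gripper_width: 0.0005
```

Run:
```python
from h import *
where();delta([-40,1,49.2],18);delta([-140,1,49.2],18)
```

```text
t 15.825 grasp F mm [[34.6429  0.9739 49.0204]] F [ 0.9441 -0.0412  0.4183] w 0.0005271597272243398
turn [ 0.1  0.1 -0. ] shift [  0.1 -23.3  70.9] tcp [0.5703 0.0543 0.0313]
turn [ 0.1  0.1 -0. ] shift [  0.2 -54.3 166. ] tcp [0.471  0.0428 0.0313]
```

The fingers shut on nothing, so I look.

Run:
```python
from h import *
where();C=cam('wrist',robot.get_obs());im=robot.snapshot('wrist')[:,:,::-1].copy()
b=robot.snapshot('scene')[150:350,270:430,::-1]
b=cv2.resize(b,(384,480),interpolation=cv2.INTER_CUBIC)
P=proj(fix(np.array([[25,1,54],[70,1,54],[0,37,26],[0,-33,26],[120,37,26],[120,-33,26]])/1000,ORG,YAW),C)
for p in P: cv2.drawMarker(im,tuple(int(v) for v in p),(0,0,255),0,8)
print(P.round())
cv2.imwrite('pics/w5.png',cv2.hconcat([im[:,110:526].copy(),b]))
```

```text
t 15.825 grasp F mm [[34.6429  0.9739 49.0204]] F [ 0.9441 -0.0412  0.4183] w 0.0005271597272243398
[[317. 293.]
 [317. 359.]
 [394. 214.]
 [245. 214.]
 [373. 375.]
 [264. 374.]]
```

View pics/w5.png

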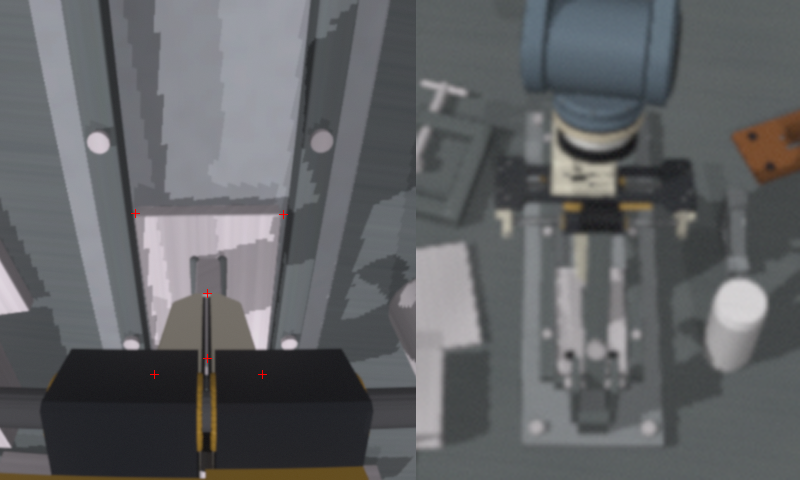

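Run:
```python
from h import *
o=robot.get_obs();C=cam('wrist',o)
print(proj(fix(np.array([[25,-5,26],[25,7,26],[25,-5,54],[25,7,54]])/1000,ORG,YAW),C).round())
A=rot(o)
for s in (0,10,20,26):
  for zz in (-7.5,0,7.5):
    print(s,zz,proj([o["eef_pos"]-A[:,1]*s/1000+A[:,2]*zz/1000],C).round())
im=cv2.imread('pics/w5.png')
cv2.imwrite('pics/w5c.png',cv2.resize(im[230:390,110:310],None,fx=4,fy=3.7,interpolation=cv2.INTER_CUBIC)[:600])
```

```text
[[305. 256.]
 [329. 256.]
 [304. 293.]
 [331. 294.]]
0 -7.5 [[317. 299.]]
0 0 [[317. 286.]]
0 7.5 [[317. 273.]]
10 -7.5 [[317. 308.]]
10 0 [[317. 294.]]
10 7.5 [[317. 280.]]
20 -7.5 [[317. 317.]]
20 0 [[317. 303.]]
20 7.5 [[317. 288.]]
26 -7.5 [[317. 323.]]
26 0 [[317. 308.]]
26 7.5 [[317. 293.]]
```

View pics/w5c.png

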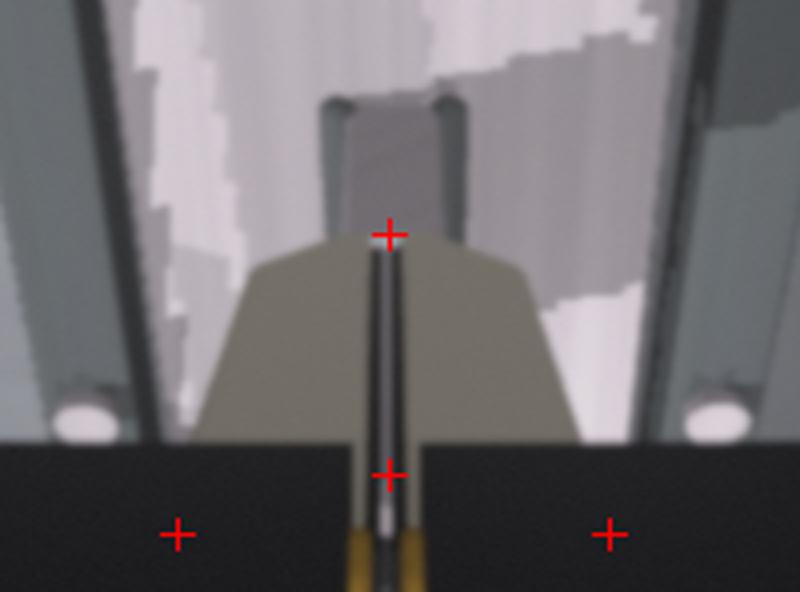

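The crop shows the rib just where predicted (front face at crop 320–468, 95–235). The closed finger tips appear 26 mm short of the nominal TCP, so they shut just above the rib, which also explains the knob slip. I'll check by touching the rib top gently.

Call:
{"op": "apply_moves", "data": {"plan": [[[0,0,0,0,1,0.3,1],[0,0,0,0,1.9,0.6,1],[0,0,0,0,1.9,0.6,1]]]}}

```text
clock: 16.3
eef_pos: [0.6444, 0.0629, 0.0289]
tcp_rot: [-0.39, 0.538, 0.604, -0.439]
ft_force: [0.5, 0.4, -0.6]
gripper_width: 0.0007
```

Call:
{"op": "apply_moves", "data": {"plan": [[[0,0,0,0,1,0.3,1],[0,0,0,0,1.9,0.6,1],[0,0,0,0,1.9,0.6,1]]]}}

```text
clock: 16.68
eef_pos: [0.6444, 0.0629, 0.0268]
tcp_rot: [-0.39, 0.538, 0.604, -0.439]
ft_force: [0.5, -0.8, -0.2]
gripper_width: 0.0003
```

Call:
{"op": "apply_moves", "data": {"plan": [[[0,0,0,0,1,0.3,1],[0,0,0,0,1.9,0.6,1],[0,0,0,0,1.9,0.6,1]]]}}

```text
clock: 17.05
eef_pos: [0.6448, 0.063, 0.0258]
tcp_rot: [-0.39, 0.538, 0.605, -0.439]
ft_force: [-4.4, -0.1, 9.3]
gripper_width: 0.0004
```

Call:
{"op": "apply_moves", "data": {"plan": [[[0,0,0,0,1,0.3,1],[0,0,0,0,1.9,0.6,1],[0,0,0,0,1.9,0.6,1]]]}}

```text
clock: 17.42
eef_pos: [0.645, 0.063, 0.0254]
tcp_rot: [-0.389, 0.538, 0.605, -0.439]
ft_force: [-11.6, -0.6, 21.7]
gripper_width: 0.0005
```

Contact came at TCP z 26 mm on the 54 mm rib top, so the real finger tips sit about 30 mm behind the reported TCP. I use that offset from here on.

```bash
sed -i 's/robot.tcp_to_grasp/G/; s/\*robot.tcp_to_grasp/*G/g; s/^ORG=/G=.0188+.030;ORG=/' h.py
python3 - <<'E'
from h import *
where();delta([25,1,75],18);delta([37,1,50],18)
E
```

```text
t 17.425 grasp F mm [[25.7991  0.9644 71.8176]] F [-11.6366  -0.6393  21.7106] w 0.0004539403429316292
turn [ 0.2  0.1 -0.1] shift [ 0.1 -3.3 -0.1] tcp [0.6441 0.0629 0.0286]
turn [ 0.2  0.1 -0.1] shift [ 0.1 24.2 -3.7] tcp [0.656  0.0643 0.0036]
```

Call:
{"op": "apply_moves", "data": {"plan": [[[0,0,0,0,-8,-2,0.7],[0,0,0,0,-8,-2,0.7],[0,0,0,0,-8,-2,0.7],[0,0,0,0,-4,-13,0.7],[0,0,0,0,5,-9,0.7],[0,0,0,0,13,-7,0.7],[0,0,0,0,20,-5,0.7],[0,0,0,0,24,-3.7,0.7],[0,0,0,0,24,-3.7,0.7]]]}}

```text
clock: 18.55
eef_pos: [0.6557, 0.0642, 0.0034]
tcp_rot: [-0.39, 0.538, 0.605, -0.439]
ft_force: [-0.6, -0.2, 0.0]
gripper_width: 0.0277
```

```bash
python3 -c "
from h import *
where()"
```

```text
t 18.55 grasp F mm [[36.6052  0.9796 49.8022]] F [-0.5539 -0.1839  0.0244] w 0.027715872581056757
```

Call:
{"op": "apply_moves", "data": {"plan": [[[0,0,0,0,0,0,0.8],[0,0,0,0,0,0,1],[0,0,0,0,0,0,1],[0,0,0,0,0,0,1],[0,0,0,0,0,0,1]]], "grip_force": 30}}

```text
clock: 19.18
eef_pos: [0.6558, 0.0644, 0.0037]
tcp_rot: [-0.389, 0.538, 0.605, -0.439]
ft_force: [-2.1, 3.4, 4.1]
gripper_width: 0.0119
```

```bash
python3 -c "
from h import *
where();delta([-43,1,50],18);delta([-133,1,50],18);print(robot.get_obs()['q'])"
```

```text
t 19.175 grasp F mm [[36.7022  1.1467 50.0937]] F [-2.1127  3.3838  4.1141] w 0.011885541076066531
turn [ 0.1  0.1 -0. ] shift [ -0.  -24.7  75.9] tcp [0.5766 0.0551 0.0036]
turn [ 0.1  0.1 -0. ] shift [  0.1 -52.8 161.4] tcp [0.4872 0.0446 0.0036]
[ 0.0125  0.6494  1.7489  0.0758  0.4292 -1.7399]
```

Call:
{"op": "apply_moves", "data": {"plan": [[[0,0,0,0,-1.9,5.7,1],[0,0,0,0,-5,15.2,1],[0,0,0,0,-8.7,26.6,1],[0,0,0,0,-12.4,38,1],[0,0,0,0,-16.1,49.5,1],[0,0,0,0,-19.8,60.9,1],[0,0,0,0,-23.5,72.3,1],[0,0,0,0,-27.2,83.7,1],[0,0,0,0,-30.9,95.1,1],[0,0,0,0,-30.9,95.1,1]]]}}

```text
clock: 20.42
eef_pos: [0.5549, 0.0525, 0.0036]
tcp_rot: [-0.39, 0.538, 0.605, -0.439]
ft_force: [-9.9, -4.1, 16.6]
gripper_width: 0.0116
```

```bash
python3 -c "
from h import *
where();delta([-133,1,50],18);print(robot.get_obs()['q'])"
```

```text
t 20.425 grasp F mm [[-64.7949   1.0183  50.017 ]] F [-9.878  -4.1027 16.6275] w 0.011557424122930898
turn [ 0.   0.1 -0. ] shift [  0.1 -21.1  64.9] tcp [0.4872 0.0446 0.0036]
[-0.0106  0.525   2.0122  0.1338  0.2944 -1.8211]
```

Call:
{"op": "apply_moves", "data": {"plan": [[[0,0,0,0,-2.2,5.7,1],[0,0,0,0,-5.9,17.1,1],[0,0,0,0,-9.6,28.5,1],[0,0,0,0,-13.2,40,1],[0,0,0,0,-17,51.4,1],[0,0,0,0,-20,60.9,1],[0,0,0,0,-22,66.5,1],[0,0,0,0,-22,66.5,1]]]}}

```text
clock: 21.42
eef_pos: [0.4841, 0.0444, 0.0036]
tcp_rot: [-0.391, 0.537, 0.604, -0.44]
ft_force: [-4.3, -1.5, -1.4]
gripper_width: 0.0116
```

```bash
python3 -c "
from h import *
where();print(robot.get_obs()['q'])"
```

```text
t 21.425 grasp F mm [[-135.9628    1.0742   50.0628]] F [-4.2908 -1.4869 -1.4051] w 0.011606476996872945
[-0.0338  0.444   2.1852  0.2246  0.2079 -1.935 ]
```

Now creep to the stop: expected contact at about −142.5.

Call:
{"op": "apply_moves", "data": {"plan": [[[0,0,0,0,-0.6,2,1],[0,0,0,0,-1.2,4,1],[0,0,0,0,-1.5,5,1],[0,0,0,0,-1.5,5,1]]]}}

```text
clock: 21.92
eef_pos: [0.4791, 0.0437, 0.0036]
tcp_rot: [-0.391, 0.537, 0.604, -0.44]
ft_force: [1.2, 0.3, -3.3]
gripper_width: 0.0118
```

Call:
{"op": "apply_moves", "data": {"plan": [[[0,0,0,0,-0.3,1,1],[0,0,0,0,-0.6,2,1],[0,0,0,0,-0.6,2,1]]]}}

```text
clock: 22.3
eef_pos: [0.478, 0.0435, 0.0038]
tcp_rot: [-0.39, 0.538, 0.605, -0.439]
ft_force: [8.0, 2.4, -11.4]
gripper_width: 0.0116
```

```bash
python3 -c "
from h import *
where()"
```

```text
t 22.3 grasp F mm [[-142.2234    0.9364   50.1847]] F [  7.9909   2.4106 -11.3581] w 0.01157647994036736
```

Call:
{"op": "apply_moves", "data": {"plan": [[[0,0,0,0,0,1.5,1],[0,0,0,0,0.2,2.5,1],[0,0,0,0,0.2,2.5,1]]]}}

```text
clock: 22.68
eef_pos: [0.4781, 0.0434, 0.0038]
tcp_rot: [-0.389, 0.539, 0.606, -0.438]
ft_force: [10.1, 7.0, -5.9]
gripper_width: 0.0116
```

```bash
python3 -c "
from h import *
where()"
```

```text
t 22.675 grasp F mm [[-142.3696    0.8468   50.1633]] F [10.0804  6.9976 -5.9002] w 0.011598183628236863
```

The bracket is stopped by the front stop. Release and retract along the tool.

Call:
{"op": "apply_moves", "data": {"plan": [[[0,0,0,0,0,0,0.7],[0,0,0,0,0,0,0.7],[0,0,0,0,0,0,0.7],[0,0,0,0,0,0,0.7],[0,0,0,0,-20,0,0.7],[0,0,0,0,-60,0,0.6],[0,0,0,0,-110,0,0.3],[0,0,0,0,-160,0,0.2],[0,0,0,0,-200,0,0.2],[0,0,0,0,-200,0,0.2]]]}}

```text
clock: 23.92
eef_pos: [0.4165, 0.0362, 0.1962]
tcp_rot: [-0.387, 0.54, 0.606, -0.437]
ft_force: [0.1, 0.0, -0.5]
gripper_width: 0.0718
```

Run:
```python
from h import *
where();a=robot.snapshot('wrist')[:,:,::-1];b=robot.snapshot('top')[170:320,240:350,::-1]
t=robot.snapshot('scene')[185:345,300:400,::-1]
cv2.imwrite('pics/w6.png',cv2.hconcat([cv2.resize(b,(440,600),interpolation=cv2.INTER_CUBIC),cv2.resize(t,(360,600),interpolation=cv2.INTER_CUBIC)]))
cv2.imwrite('pics/w6w.png',a)
delta([65,3,290],0)
```

```text
t 23.925 grasp F mm [[-204.6976    0.9082  242.448 ]] F [ 0.1081  0.0424 -0.514 ] w 0.07175977499019817
turn [18.2  0.1 -0.1] shift [   1.5   33.8 -257.6] tcp [0.6686 0.0678 0.2412]
```

View pics/w6.png

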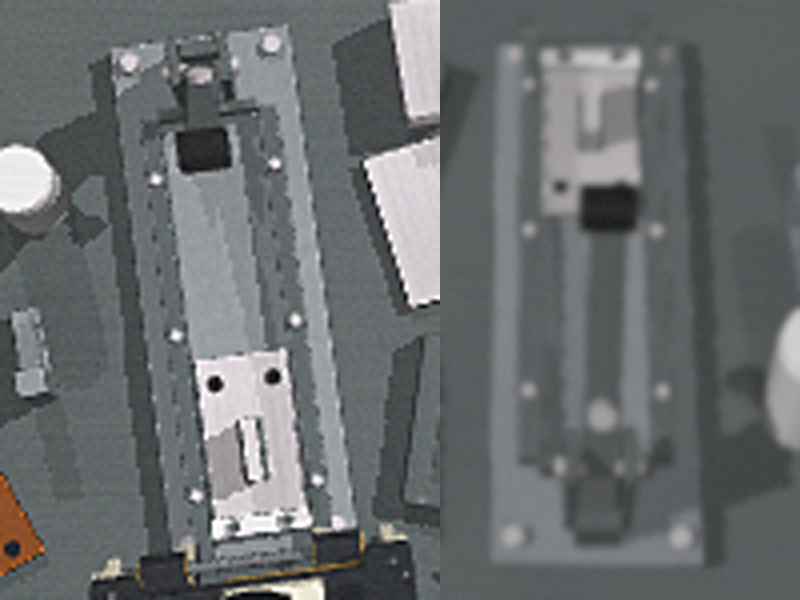

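The bracket stands against the front stop: its plate is at crop (195–310, 355–515), the stop directly below. The bar is still up, knob at (204,151). I check the bar's angle and regrasp the knob.

Run:
```python
from h import *
for n,ob in (('top',[240+204/4-.4,170+151/4-.4]),('scene',[300+168/3.6-.4,185+208/3.75-.4])):
  C=cam(n);print(n,ob)
  for a in (54,57,60,63):
    t=np.radians(a);k=np.array([.150-.18*np.cos(t),.002,.075+.18*np.sin(t)])
    # visible top of the knob
    print(a,proj(fix([k,k+[0,0,.014]],ORG,YAW),C).round(1).tolist())
C=cam('top');px=lambda l:np.array(l)/4+[240-.4,170-.4]
print("rear edge",toF(ray(px([[195,358],[285,349]]),.026,C))*1000)
delta([62,2,330],0);delta([62,2,233],0)
```

```text
top [290.6, 207.35]
54 [[290.9, 214.0], [290.6, 213.1]]
57 [[290.4, 210.8], [290.1, 209.9]]
60 [[290.0, 207.5], [289.6, 206.5]]
63 [[289.5, 204.1], [289.2, 203.0]]
scene [346.2666666666667, 240.06666666666666]
54 [[345.7, 234.2], [346.0, 230.8]]
57 [[345.8, 236.0], [346.1, 232.6]]
60 [[346.0, 238.1], [346.3, 234.6]]
63 [[346.1, 240.3], [346.4, 236.9]]
rear edge [[-57.0982  33.0217  26.    ]
 [-58.9445 -34.8798  26.    ]]
turn [18.2  0.1 -0.1] shift [   0.5   -5.1 -267.3] tcp [0.6658 0.0665 0.2812]
turn [18.2  0.1 -0.1] shift [   0.6   87.  -236.9] tcp [0.6658 0.0665 0.1842]
```

Call:
{"op": "apply_moves", "data": {"plan": [[[6,0,0,0,-20,-40,0.2],[12,0,0,0.5,-25,-90,0.2],[18.2,0,0,0.5,-25,-140,0.2],[18.2,0.1,0,0.5,-20,-190,0.2],[18.2,0.1,0,0.5,-12,-240,0.2],[18.2,0.1,0,0.5,-5,-267,0.2],[18.2,0.1,0,0.5,-5,-267,0.2],[18.2,0.1,0,0.5,-5,-267,0.2]]]}}

```text
clock: 25.08
eef_pos: [0.6648, 0.0665, 0.2794]
tcp_rot: [0.47, -0.47, -0.527, 0.529]
ft_force: [-0.5, -0.6, -0.1]
gripper_width: 0.0748
```

```bash
python3 -c "
from h import *
where();delta([61,2,230],0)"
```

```text
t 25.075 grasp F mm [[ 61.1677   2.159  328.1792]] F [-0.4721 -0.5544 -0.1187] w 0.0747856863703407
turn [-0.1 -0.  -0.1] shift [-0.  98.2 -0.1] tcp [0.6648 0.0664 0.1812]
```

Call:
{"op": "apply_moves", "data": {"plan": [[[0,0,0,0,40,0,0.2],[0,0,0,0,70,0,0.2],[0,0,0,0,90,0,0.2],[0,0,0,0,98,0,0.2],[0,0,0,0,98,0,0.3],[0,0,0,0,98,0,0.5],[0,0,0,0,98,0,1],[0,0,0,0,98,0,1],[0,0,0,0,98,0,1],[0,0,0,0,98,0,1]]], "grip_force": 30}}

```text
clock: 26.32
eef_pos: [0.6646, 0.0674, 0.1816]
tcp_rot: [0.471, -0.47, -0.528, 0.529]
ft_force: [-0.2, 5.0, 0.6]
gripper_width: 0.0335
```

Run:
```python
from h import *
where()
for a in (60,57,54,51,48,45,42,39,36,33,30,27,24,21,18,15,12,9,6,3,0):
    t=np.radians(a);print(a,round(180*(np.sin(np.pi/3)-np.sin(t)),1),round(180*(np.cos(t)-.5),1))
```

```text
t 26.325 grasp F mm [[ 61.0421   3.0029 230.3812]] F [-0.2039  5.0376  0.6224] w 0.03353254769711376
60 0.0 0.0
57 4.9 8.0
54 10.3 15.8
51 16.0 23.3
48 22.1 30.4
45 28.6 37.3
42 35.4 43.8
39 42.6 49.9
36 50.1 55.6
33 57.8 61.0
30 65.9 65.9
27 74.2 70.4
24 82.7 74.4
21 91.4 78.0
18 100.3 81.2
15 109.3 83.9
12 118.5 86.1
9 127.7 87.8
6 137.1 89.0
3 146.5 89.8
0 155.9 90.0
```

Held (33.5 mm). I swing down in two gentle halves, 3° per row.

Call:
{"op": "apply_moves", "data": {"plan": [[[0,0,0,0,2.4,4,1],[0,0,0,0,4.9,8,1],[0,0,0,0,10.3,15.8,1],[0,0,0,0,16,23.3,1],[0,0,0,0,22.1,30.4,1],[0,0,0,0,28.6,37.3,1],[0,0,0,0,35.4,43.8,1],[0,0,0,0,42.6,49.9,1],[0,0,0,0,50.1,55.6,1],[0,0,0,0,57.8,61,1],[0,0,0,0,65.9,65.9,1],[0,0,0,0,65.9,65.9,1]]]}}

```text
clock: 27.82
eef_pos: [0.5972, 0.0591, 0.1149]
tcp_rot: [0.471, -0.469, -0.527, 0.53]
ft_force: [-4.9, -3.2, 0.2]
gripper_width: 0.0336
```

```bash
python3 -c "
from h import *
where()"
```

```text
t 27.825 grasp F mm [[ -6.69     2.6011 163.6777]] F [-4.8978 -3.2059  0.1527] w 0.03355711814055822
```

Call:
{"op": "apply_moves", "data": {"plan": [[[0,0,0,0,4,2.2,1],[0,0,0,0,8.3,4.2,1],[0,0,0,0,16.8,8,1],[0,0,0,0,25.5,11.5,1],[0,0,0,0,34.4,14.6,1],[0,0,0,0,43.4,17.3,1],[0,0,0,0,52.6,19.5,1],[0,0,0,0,61.8,21.2,1],[0,0,0,0,71.2,22.4,1],[0,0,0,0,77,23,1],[0,0,0,0,82,23.3,1],[0,0,0,0,82,23.3,1]]]}}

```text
clock: 29.32
eef_pos: [0.5727, 0.056, 0.0322]
tcp_rot: [0.472, -0.468, -0.526, 0.53]
ft_force: [-2.9, -3.9, -2.9]
gripper_width: 0.0339
```

```bash
python3 -c "
from h import *
where()"
```

```text
t 29.325 grasp F mm [[-31.2731   2.4361  80.9727]] F [-2.8885 -3.9425 -2.9081] w 0.03385482269987823
```

Call:
{"op": "apply_moves", "data": {"plan": [[[0,0,0,0,2,-0.3,1],[0,0,0,0,4,-0.3,1],[0,0,0,0,5.5,-0.3,1],[0,0,0,0,5.5,-0.3,1]]]}}

```text
clock: 29.82
eef_pos: [0.5724, 0.056, 0.0266]
tcp_rot: [0.472, -0.468, -0.526, 0.531]
ft_force: [-4.3, -2.4, 0.9]
gripper_width: 0.0339
```

Call:
{"op": "apply_moves", "data": {"plan": [[[0,0,0,0,1,0,1],[0,0,0,0,2,0,1],[0,0,0,0,2,0,1]]]}}

```text
clock: 30.2
eef_pos: [0.5723, 0.056, 0.0245]
tcp_rot: [0.472, -0.468, -0.526, 0.531]
ft_force: [-3.5, -2.2, 3.0]
gripper_width: 0.034
```

```bash
python3 -c "
from h import *
where()"
```

```text
t 30.2 grasp F mm [[-31.5609   2.3959  73.3064]] F [-3.5371 -2.2386  2.9501] w 0.0339896374838403
```

Call:
{"op": "apply_moves", "data": {"plan": [[[0,0,0,0,1,0,1],[0,0,0,0,2,0,1],[0,0,0,0,2,0,1]]]}}

```text
clock: 30.58
eef_pos: [0.5723, 0.056, 0.0224]
tcp_rot: [0.472, -0.468, -0.526, 0.531]
ft_force: [-3.1, -2.3, 1.0]
gripper_width: 0.0339
```

Call:
{"op": "apply_moves", "data": {"plan": [[[0,0,0,0,1,0,1],[0,0,0,0,2,0,1],[0,0,0,0,2,0,1]]]}}

```text
clock: 30.95
eef_pos: [0.5723, 0.056, 0.0202]
tcp_rot: [0.472, -0.468, -0.526, 0.531]
ft_force: [-2.7, -1.4, 1.7]
gripper_width: 0.0339
```

```bash
python3 -c "
from h import *
where()"
```

```text
t 30.95 grasp F mm [[-31.6146   2.4164  69.0253]] F [-2.6953 -1.3683  1.7082] w 0.03387513040540248
```

Call:
{"op": "apply_moves", "data": {"plan": [[[0,0,0,0,1,0,1],[0,0,0,0,2,0,1],[0,0,0,0,2,0,1]]]}}

```text
clock: 31.32
eef_pos: [0.5723, 0.056, 0.0186]
tcp_rot: [0.472, -0.468, -0.526, 0.531]
ft_force: [-5.5, -1.4, 7.7]
gripper_width: 0.0337
```

Run:
```python
from h import *
where()
t=robot.snapshot('scene')[170:345,290:400,::-1];a=robot.snapshot('wrist')[:,110:526,::-1]
C=cam('scene');W=cam('wrist',robot.get_obs())
for d in (0,5,10):
    q=np.radians(d);k=np.array([.150-.18*np.cos(q),.002,.075+.18*np.sin(q)]);m=np.array([.150-.1*np.cos(q),.002,.081+.1*np.sin(q)])
    print(d,proj(fix([k,m],ORG,YAW),C).round(1).tolist(),proj(fix([k+[-.014,.017,0],k+[-.014,-.017,0]],ORG,YAW),W).round().tolist())
cv2.imwrite('pics/w7.png',cv2.hconcat([cv2.resize(a,(416,480)),cv2.resize(t,(330,480),interpolation=cv2.INTER_CUBIC)]))
```

```text
t 31.325 grasp F mm [[-31.5928   2.3904  67.3515]] F [-5.4982 -1.3917  7.7432] w 0.03374696471163242
0 [[342.7, 239.5], [343.1, 267.2]] [[361.0, 314.0], [272.0, 314.0]]
5 [[343.0, 236.4], [343.2, 265.6]] [[366.0, 336.0], [267.0, 336.0]]
10 [[343.2, 233.8], [343.4, 264.3]] [[371.0, 367.0], [261.0, 367.0]]
```

View pics/w7.png

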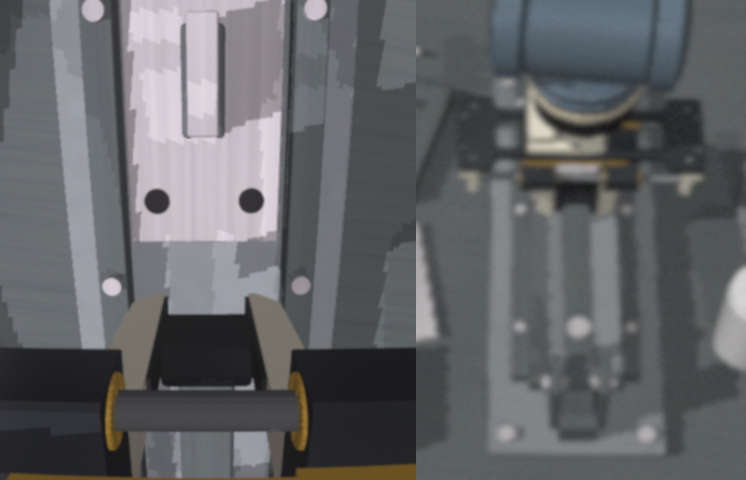

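The knob's front edge is at crop (162–252, 316), which is full-frame 272–362; the prediction for angle 0 is 272–361 at row 314. The force is rising too, so one more small push to seat it, then release straight up.

Call:
{"op": "apply_moves", "data": {"plan": [[[0,0,0,0,1,0,1],[0,0,0,0,2,0,1],[0,0,0,0,2,0,1]]]}}

```text
clock: 31.8
eef_pos: [0.5724, 0.056, 0.0183]
tcp_rot: [0.472, -0.468, -0.526, 0.531]
ft_force: [-13.0, -2.8, 25.5]
gripper_width: 0.0338
```

Call:
{"op": "apply_moves", "data": {"plan": [[[0,0,0,0,0,0,0.4],[0,0,0,0,0,0,0.2],[0,0,0,0,0,0,0.2],[0,0,0,0,0,0,0.2],[0,0,0,0,0,0,0.2],[0,0,0,0,-15,0,0.2],[0,0,0,0,-40,0,0.2],[0,0,0,0,-90,0,0.2],[0,0,0,0,-150,0,0.2],[0,0,0,0,-150,20,0.2],[0,0,0,0,-150,80,0.2],[0,0,0,0,-150,80,0.2]]]}}

```text
clock: 33.3
eef_pos: [0.4906, 0.0467, 0.1695]
tcp_rot: [0.473, -0.468, -0.525, 0.531]
ft_force: [0.9, 0.1, 1.2]
gripper_width: 0.0745
```

Run:
```python
from h import *
where();W=cam('wrist',robot.get_obs());C=cam('top')
k=np.array([-.03,.002,.075])
print("knob0 wrist",proj(fix([k+[0,.017,0],k+[0,-.017,0]],ORG,YAW),W).round().tolist())
k2=np.array([.150-.18*np.cos(.07),.002,.075+.18*np.sin(.07)]);print("4deg",proj(fix([k2+[0,.017,0],k2-[0,.017,0]],ORG,YAW),W).round().tolist())
print("stop/front",proj(fix(np.array([[-179,35,26],[-179,-35,26],[-59,35,26]])/1000,ORG,YAW),W).round().tolist())
a=robot.snapshot('wrist')[:,110:526,::-1];s=robot.snapshot('scene')[170:345,290:400,::-1]
cv2.imwrite('pics/w8.png',cv2.hconcat([a.copy(),cv2.resize(s,(330,480),interpolation=cv2.INTER_CUBIC)]))
```

```text
t 33.3 grasp F mm [[-113.7278    2.6869  218.2977]] F [0.8793 0.1113 1.2316] w 0.07446379982985231
knob0 wrist [[337.0, 340.0], [295.0, 340.0]]
4deg [[338.0, 348.0], [294.0, 348.0]]
stop/front [[357.0, 145.0], [271.0, 145.0], [353.0, 283.0]]
```

View pics/w8.png

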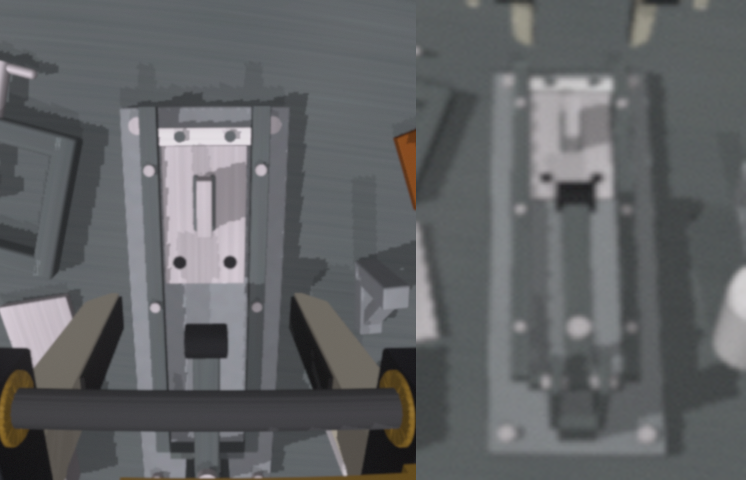

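The bar is down: the knob is centred on row 340, as predicted for angle 0. The bracket's plate meets the stop at row 145 and its rear edge is at row 283. The gripper is clear.

```bash
python3 -c "
from plant import robot
print(robot.close_job())"
```

```text
the job is handed in; nothing more can be done
None
```

The job is done and handed in at about 33 s of the allowed 69 s. I raised the bar to its 60° limit, slid the bracket along the bed to the front stop with the bar still up, then swung the bar down and let go.

**Last checks**
- **Bar:** in the wrist picture the knob is centred on row 340, as predicted for angle 0. The force rose to about 25 N when I pressed it onto its stop.
- **Bracket:** it stopped moving at the front stop (0.15 mm of a 2.5 mm push), and its edges are within about 2 mm of where they should be. No gap to the stop shows in the pictures.
- **Other things:** I saw no sign that anything else on the bench was touched. Not every item was in the last pictures.

**What went wrong or disagreed**
- **Finger length:** the finger tips sit about 30 mm behind the reported TCP, measured by touching the rib top. Before I knew this, the first grip on the knob slipped at about 15° and the first close on the rib caught nothing. I regrasped both.
- **Rib test:** the touch pressed on the rib with about 22 N, and the bracket did not visibly move.
- **Tilt:** a 50° tilt ran into wrist joint limits, so I slid the bracket at 18° instead.
- **Scene camera:** it put the raised knob about 2 px (roughly 3°) higher than the other views.

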